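Unlock the bar-resistance fixture and release its sprung cover with both buttons

ROBOT

A 6-joint arm with a two-finger parallel gripper is mounted at the origin on a cart in front of the work surface, level with it; the furniture and walls round the work are solid. World frame = base frame: x ahead of the robot, y to its left, z up, the work surface at z = 0. Lengths are in m, angles in rad, forces in N, time in s.
With the tool pointing down it reaches from about 0.35 to 0.85 m from the base axis. Payload 8.1 kg.
Tool frame: the origin (TCP) lies midway between the tips of the shut fingers; the grasp point (between the pads) lies manip.tcp_to_grasp behind it (manip.tcp_to_grasp is the distance from the TCP to the grasp point, in m); z points along the fingers, y is the direction in which the jaws open and shut (so a half turn about z gives the same grasp; the last joint's range is limited). The gripper opens to 93 mm and grips with 3 to 60 N. Pads are 15 mm wide; open, the fingers measure 128 mm over their backs; the gripper's body (75 mm by 188 mm) begins 65 mm behind the grasp point.
Start: joints at [-1.376, 0.13, 1.488, -0, 1.523, -0.085], TCP at [0.166, -0.577, 0.219] pointing down, gripper open.
Joint ranges: [-2.96, 2.96], [-0.89, 2.26], [0.02, 2.5], [-1.34, 4.48], [0, 2.73], [-2.66, 2.66]. Speed limits (rad/s): [2.39, 2.39, 2.79, 3.14, 3.14, 3.14].

INTERFACE

Orientations are given as a unit quaternion [w, x, y, z].
In Python, from plant import manip gives the robot as it stands.
- The arm moves only by the tool drive_tool, never from a script. Its arguments are lists of equal length, an entry for each row: "offset": the shift along the world's x, y, z each as a share of 2 cm, from -1 to 1, a list of three; "dr": the turn, a rotation vector about the world's x, y, z each as a share of 5 degrees, from -1 to 1, a list of three. In form: {"offset": [[dx, dy, dz], ...], "dr": [[ax, ay, az], ...]}. A call has exactly 5 rows; each row shifts and turns the commanded pose from where the row before left it; what a row does not reach is not made up. A row lasts 1/8 s, in which the tool goes at most 62.5 mm and 10.7 degrees, less where a joint would pass 70% of its speed; a pose out of reach is approached as far as the arm can. A call with a number of a shift or a turn outside -1 to 1 is refused whole. A call with a gripper value outside its range is refused whole. "grip" is the opening, from -1 (shut) to 1 (fully open), set as the call begins (left out, the last holds). The fingers move at their own pace and stop on an object; "squeeze" is the grip in N (left out, the last holds). Time passes only in rows, so rows that do not move let the fingers close, or fill a call up. It gives the time, the measured TCP pose, the force and the opening at its end, in the units of the state.
- manip.read_state(): the state, without advancing time (a new reading comes with each control period).
- manip.grab_frame(name): name is "scene" or "side" or "wrist"; returns the picture (400x640x3 uint8, blue, green, red); there is no depth.
- manip.camera_info(name): a dict with "mtx" (3x3 intrinsics, pixels), "origin" and "rotation" of the camera in the world; the wrist camera has in their place "T_tool_cam" (4x4, takes a point from camera to tool coordinates, whose origin is the TCP and whose axes are the flange's). Camera axes: x right, y down, z forward; pixel columns grow to the right and rows downward; lengths in m; the calibration is good to about 2 mm. A picture is of the moment at which its call begins: read the wrist's pose just before it. camera_info takes no time and is no camera call.
- manip.finish_job(): hands the job in, once; it reports no verdict.
The state is a dict: "clock": time; "joint_pos": joint angles; "joint_vel": joint speeds; "joint_torque": joint torques, N m; "tcp_pos": TCP position; "ee_rot": TCP orientation; "force": force on the tool from outside, world axes, zero at the start; "ft_torque": the same for the moment, N m; "gripper_width": finger opening in m.
Only numpy, scipy, OpenCV 4.12 (cv2) and the standard library are available. Lean on these libraries where they do the work, as an engineer would, in place of code of your own. Each camera call takes 0.05 s, during which the arm holds its last target.

TASK

Open the bar-resistance test fixture so that its sample can be changed: with a fingertip push the lock slide on its front deck fully across, towards the buttons, then press the two round release buttons down together, one fingertip on each, and hold them down until the sprung cover has lifted off its catches. Then let go, draw back clear and finish once the cover has swung fully open by itself, with the lock slide still across. Pinch or lift nothing, do not push or pull on the cover, and leave the loose things round the fixture where they lie.

Things in the scene. Friction and masses are not known exactly. Their poses are not given: they have to be found in the camera images.
- test_fixture: Heavy fixed grey bench fixture for the resistance of short bars, 140 mm deep (x), 192 mm wide (y). Origin: centre of its underside, on the bench; x points from its front (robot side) to its rear, y to its left, z up. Front deck: x -70 to -29 mm, aluminium top at z = 44 mm, with the buttons and lock slide. Behind it the sample chamber under a windowed cover, top at z = 52.5 mm when shut
- button_left_top (a point): Centre of the top of the left round black push button: 24 mm in diameter, upright, at x = -48, y = +26 mm in the fixture's frame, its top 55 mm above the bench (11 mm above the deck) when up. The two buttons stand 52 mm apart, centre to centre, with 28 mm between their rims
- button_right_top (a point): Centre of the top of the right round black push button, like the left one, at x = -48, y = -26 mm in the fixture's frame
- button_left (a joint): Travel of the left button, m: 0 up, 0.008 fully down (top then 3 mm above the deck). Spring: about 1 N at the start to 3 N fully down; it comes up again when let go. Beyond about 0.006 its catch is withdrawn. Blocked within the first few millimetres, and hard, while the lock slide is not across
- button_right (a joint): Travel of the right button, m, as for the left. Both catches must be withdrawn at the same time for the cover to rise; a button let go too soon catches the cover again
- lock_slide_top (a point): Centre of the top of the lock slide's knob: black ribbed block 12 mm wide in y, 18 mm in x, 16 mm above the deck (top 60 mm above the bench). It starts near x = -48, y = -80 mm in the fixture's frame, by the right end of the deck (deck ends at y = -96 mm; a finger can stand to the right of the knob)
- lock_slide (a joint): Travel of the lock slide, m, along the fixture's +y (leftwards, towards the buttons): about 0 locked, 0.018 fully across at its stop. Rubs with about 1.5 N and stays where it is left. While it is not across it blocks both buttons
- cover_front (a point): Middle of the upper front edge of the cover, 20 mm behind the line of the button centres and 52 mm above the bench when shut
- cover (a joint): Opening angle of the cover, rad, hinged along its rear edge: about 0.01 latched, 1.25 fully open. Two catches hold it, one worked by each button. With both withdrawn its damped spring lifts it by itself, about 0.1 rad/s: 1 s to come well off the catches (0.10), some 10 s in all. It swings up and back, away from fingers on the buttons
- ring_gauge: Loose steel setting ring, 48 mm in diameter, 14 mm high, to the left of the fixture; a bystander. Origin: centre of its underside
- test_weight: Loose steel check weight, 22 mm in diameter, 37 mm high, to the left of the fixture's deck; a bystander. Origin: centre of its underside
- tweezers: Loose steel tweezers, 122 x 12 mm, 8 mm high, in front of the fixture; a bystander. Origin: its middle, on the bench
- pen_blue: Loose blue pen, 150 x 10 mm, 12 mm high, to the right of the fixture; a bystander. Origin: its middle, on the bench
- shim_olive: Loose painted setting block, 18 x 34 mm, 9 mm high, in front of the fixture; a bystander. Origin: its middle, on the bench

How it is judged:
By the outcome, as a careful person would: the job done as asked, in the order asked, and still so for the second after the job is handed in, with the robot touching nothing.
It also fails if it takes over 58 s, if anything falls off the work surface, if the arm or the gripper's body presses on something with over 40 N, if the wrist force passes 120 N, or if a joint passes its speed limit or range.

## Working session

There is one attempt and no reset: what is moved stays moved. The work goes in short steps, Python scripts to look and compute and a tool call to move; the robot and the scene stay as the last step left them, time stands still between calls to the robot, and variables do not carry over. Pictures are saved under pics/ and viewed, and the job is handed in when it is done.

Besides the shell and the picture viewer there is one more tool, called after "Emit:" as name(argument=value, ...) on one line, values as JSON. drive_tool: Moves the arm, as the interface text tells. Its arguments: {"type":"object","properties":{"offset":{"type":"array","items":{"type":"array","items":{"type":"number","minimum":-1,"maximum":1}}},"dr":{"type":"array","items":{"type":"array","items":{"type":"number","minimum":-1,"maximum":1}}},"grip":{"type":"number"},"squeeze":{"type":"number"}},"required":["offset","dr"]}

```bash
mkdir -p pics; ls
python3 - <<'E'
from plant import manip
import cv2
s=manip.read_state()
print(s, manip.tcp_to_grasp)
for n in("scene","side","wrist"):
    print(n,manip.camera_info(n))
    cv2.imwrite(f"pics/{n}0.png",manip.grab_frame(n))
E
```

```text
pics
{'clock': 0.0, 'joint_pos': array([-1.37640382e+00,  1.31175526e-01,  1.48927682e+00,  8.99072160e-06,
        1.52305011e+00, -8.53791996e-02]), 'joint_vel': array([-0.00139709, -0.00132899, -0.00018542, -0.00158687, -0.00095351,
       -0.00049178]), 'joint_torque': array([ 6.54822215e-04, -5.59832418e+01, -4.91758776e+01,  7.66410213e-02,
        3.50363553e-02, -1.42203762e-04]), 'tcp_pos': array([ 0.16560382, -0.57607815,  0.21758026]), 'ee_rot': array([-9.53729181e-04,  9.90231497e-01,  1.39429804e-01, -4.75394206e-05]), 'force': array([ 0.12517658, -0.34182474,  0.26756637]), 'ft_torque': array([-0.01557239,  0.00713696,  0.01156297]), 'gripper_width': 0.09318537406111725} 0.0188
scene {'mtx': array([[493.54421757,   0.        , 314.81728717],
       [  0.        , 493.54421757, 198.72143418],
       [  0.        ,   0.        ,   1.        ]]), 'origin': array([-0.25802486,  0.31704299,  0.45899082]), 'rotation': array([ 0.2608017 , -0.38532273,  0.74269913, -0.48156709])}
side {'mtx': array([[415.94362169,   0.        , 326.69966628],
       [  0.        , 415.94362169, 203.59639439],
       [  0.        ,   0.        ,   1.        ]]), 'origin': array([ 0.26348236, -0.83816126,  0.57344939]), 'rotation': array([-0.45511252,  0.87932142, -0.12086119,  0.07112667])}
wrist {'mtx': array([[297.66498469,   0.        , 321.29275789],
       [  0.        , 297.66498469, 200.38531079],
       [  0.        ,   0.        ,   1.        ]]), 'T_tool_cam': array([[ 1.14849489e-03, -9.64552247e-01, -2.63889454e-01,
         7.44413987e-02],
       [ 9.99999209e-01,  1.24299668e-03, -1.91145441e-04,
         8.83059713e-04],
       [ 5.12383481e-04, -2.63889026e-01,  9.64552912e-01,
        -1.64062764e-01],
       [ 0.00000000e+00,  0.00000000e+00,  0.00000000e+00,
         1.00000000e+00]])}
```

View pics/scene0.png

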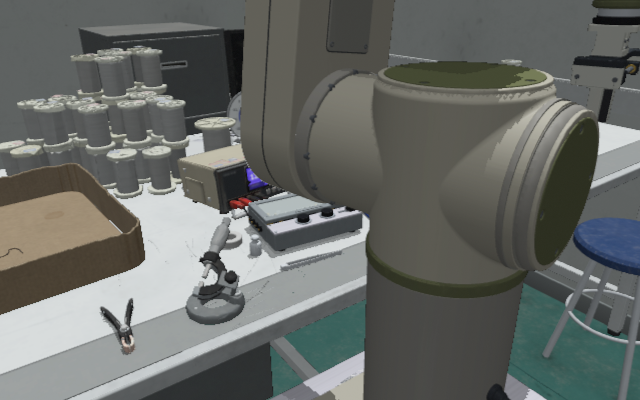

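View pics/side0.png

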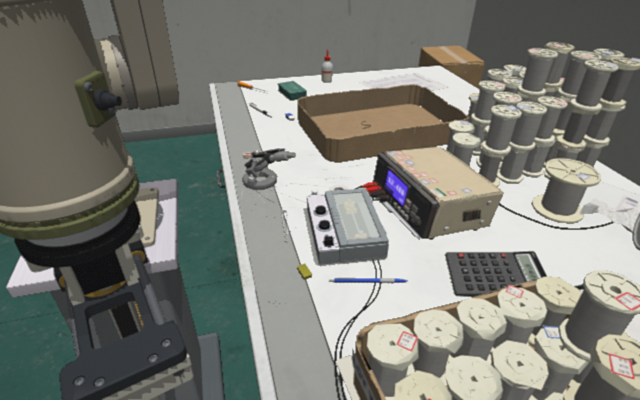

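View pics/wrist0.png

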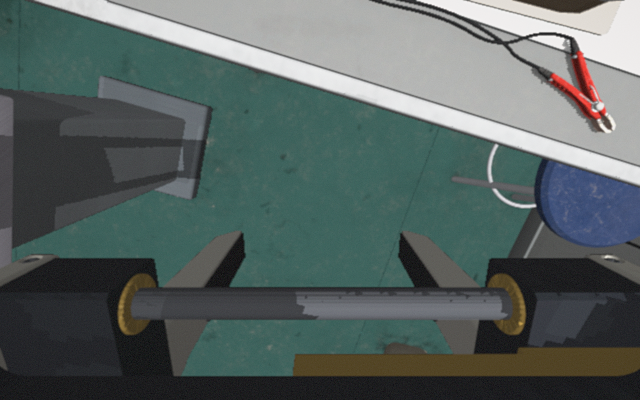

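Run:
```python
import cv2
a=cv2.imread("pics/side0.png")[170:300,280:420]
cv2.imwrite("pics/sidec.png",cv2.resize(a,None,fx=4.5,fy=4.5,interpolation=cv2.INTER_CUBIC))
a=cv2.imread("pics/scene0.png")[170:280,210:370]
cv2.imwrite("pics/scenec.png",cv2.resize(a,None,fx=5,fy=5,interpolation=cv2.INTER_CUBIC))
```

```text
(no output)
```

View pics/sidec.png

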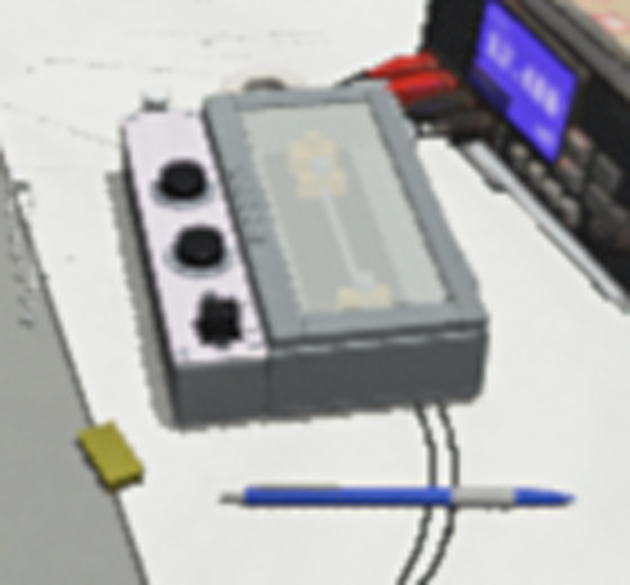

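View pics/scenec.png

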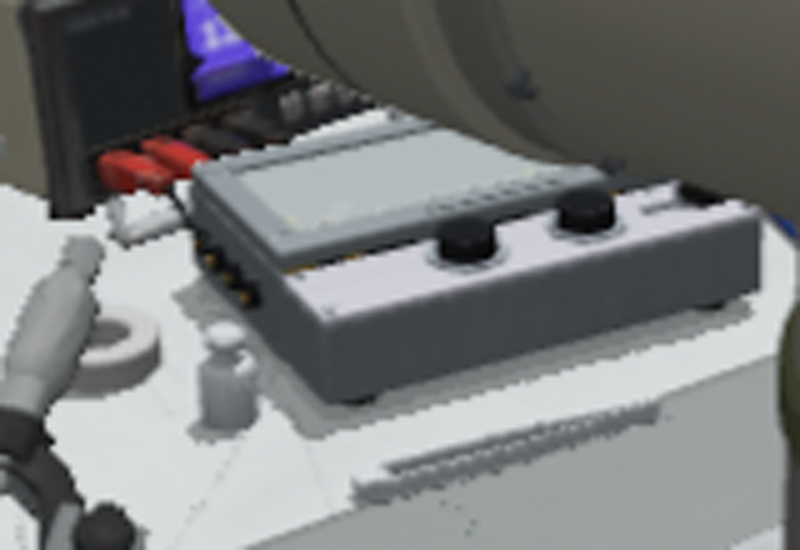

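```bash
cat > h.py <<'E'
import numpy as np,cv2
from scipy.spatial.transform import Rotation as R
from scipy.optimize import least_squares
from plant import manip
def q2R(q): return R.from_quat([q[1],q[2],q[3],q[0]]).as_matrix()
def cam(n,s=None):
    c=manip.camera_info(n)
    if n!="wrist": return c["mtx"],np.array(c["origin"]),q2R(c["rotation"])
    T=np.eye(4);T[:3,:3]=q2R(s["ee_rot"]);T[:3,3]=s["tcp_pos"]; T=T@c["T_tool_cam"]
    return c["mtx"],T[:3,3],T[:3,:3]
def proj(c,P):
    K,o,Rm=c; p=(np.atleast_2d(P)-o)@Rm; p=p@K.T; return p[:,:2]/p[:,2:]
def w(pose,P):
    x,y,t=pose; P=np.atleast_2d(P); c,s=np.cos(t),np.sin(t)
    return np.c_[x+c*P[:,0]-s*P[:,1], y+s*P[:,0]+c*P[:,1],P[:,2]]
LB=[-.048,.026,.055];RB=[-.048,-.026,.055];KN=[-.048,-.080,.060]
FL=[-.07,.096,.044];FR=[-.07,-.096,.044]
def fit(obs,x0=(0.5,-.1,0)):
    # obs: list of (cam, P, uv)
    f=lambda p: np.concatenate([(proj(c,w(p,np.array(P)))-uv).ravel() for c,P,uv in obs])
    r=least_squares(f,x0,loss="soft_l1"); return r.x,r.fun.reshape(-1,2)
E
python3 - <<'E'
from h import *
a=cam("side");b=cam("scene")
S=lambda x,y:np.array([x/4.5+280,y/4.5+170]); C=lambda x,y:np.array([x/5+210,y/5+170])
obs=[(a,LB,S(183,176)),(a,RB,S(201,242)),(a,KN,S(218,313)),(a,FL,S(125,118)),(a,FR,S(178,362)),
(b,LB,C(468,228)),(b,RB,C(586,202)),(b,FL,C(325,320)),(b,FR,C(760,208))]
p,r=fit(obs);print(p,np.degrees(p[2]));print(r.round(1))
for o in (obs[:5],obs[5:]): print(fit(o)[0])
for n,P in dict(LB=LB,RB=RB,KN=KN).items(): print(n,w(p,np.array(P)))
E
```

```text
[ 0.50356148 -0.17499133 -0.1202558 ] -6.890149729546697
[[ 0.1 -1.6]
 [-0.1 -1.5]
 [ 0.6 -2.3]
 [-1.1 -1.8]
 [-0.7 -0.4]
 [ 0.3 -1.3]
 [ 0.5 -1.8]
 [ 0.1 -1.6]
 [ 2.  -1.2]]
[ 0.50272412 -0.1807078  -0.1299641 ]
[ 0.49948921 -0.16917626 -0.09541934]
LB [[ 0.45902726 -0.14342072  0.055     ]]
RB [[ 0.45278902 -0.19504518  0.055     ]]
KN [[ 0.44631085 -0.24865519  0.06      ]]
```

Run:
```python
from h import *
c=cam("side");K,o,Rm=c
for uv in [(400,318),(360,325),(480,270),(400,365),(330,280),(408,280)]:
    d=Rm@np.linalg.inv(K)@np.array([*uv,1.])
    for z in(0,.08,.12): print(uv,z,(o+d*(z-o[2])/d[2])[:2].round(3))
```

```text
(400, 318) 0 [ 0.525 -0.42 ]
(400, 318) 0.08 [ 0.488 -0.479]
(400, 318) 0.12 [ 0.47  -0.508]
(360, 325) 0 [ 0.453 -0.416]
(360, 325) 0.08 [ 0.427 -0.475]
(360, 325) 0.12 [ 0.413 -0.504]
(480, 270) 0 [ 0.726 -0.353]
(480, 270) 0.08 [ 0.662 -0.421]
(480, 270) 0.12 [ 0.63  -0.455]
(400, 365) 0 [ 0.487 -0.504]
(400, 365) 0.08 [ 0.456 -0.551]
(400, 365) 0.12 [ 0.44  -0.574]
(330, 280) 0 [ 0.434 -0.302]
(330, 280) 0.08 [ 0.41  -0.377]
(330, 280) 0.12 [ 0.398 -0.414]
(408, 280) 0 [ 0.577 -0.341]
(408, 280) 0.08 [ 0.534 -0.41 ]
(408, 280) 0.12 [ 0.512 -0.445]
```

Emit:
drive_tool(offset=[[1, 1, 0], [1, 1, 0], [1, 1, 0], [1, 1, 0], [1, 1, 0]], dr=[[0, 0, -0.9], [0, 0, -0.9], [0, 0, -0.9], [0, 0, -0.9], [0, 0, -0.9]], grip=-1)

```text
clock: 0.78
tcp_pos: [0.2662, -0.4758, 0.2183]
ee_rot: [-0.0, 0.998, -0.058, -0.0]
force: [0.3, 0.5, -0.6]
gripper_width: 0.0478
```

Emit:
drive_tool(offset=[[1, 1, 0], [1, 1, 0], [1, 1, 0], [1, 1, 0], [1, 1, 0]], dr=[[0, 0, 0], [0, 0, 0], [0, 0, 0], [0, 0, 0], [0, 0, 0]])

```text
clock: 1.4
tcp_pos: [0.3662, -0.3758, 0.2183]
ee_rot: [-0.0, 0.998, -0.056, -0.0]
force: [0.4, -0.5, 0.4]
gripper_width: 0.001
```

Emit:
drive_tool(offset=[[1, 1, -0.5], [1, 1, -0.5], [1, 1, -0.5], [0.5, 0.5, -0.5], [0, 0, 0]], dr=[[0, 0, 0], [0, 0, 0], [0, 0, 0], [0, 0, 0], [0, 0, 0]])

```text
clock: 2.02
tcp_pos: [0.4354, -0.3058, 0.1774]
ee_rot: [-0.001, 0.998, -0.056, -0.001]
force: [-0.1, 0.3, -0.2]
gripper_width: 0.0002
```

Run:
```python
from h import *
s=manip.read_state();print(s)
import pickle;pickle.dump(s,open("s1.pkl","wb"))
cv2.imwrite("pics/w1.png",manip.grab_frame("wrist"))
x=q2R(s["ee_rot"]);print(x, np.degrees(np.arctan2(x[1,0],x[0,0])))
```

```text
{'clock': 2.025, 'joint_pos': array([-7.08599990e-01, -2.83327814e-02,  1.72799401e+00, -1.59488911e-04,
        1.44414395e+00,  9.73731061e-01]), 'joint_vel': array([-0.02823128, -0.0140327 , -0.01691256, -0.00887614,  0.01094314,
       -0.01648951]), 'joint_torque': array([  1.13105211, -46.74917579, -48.30751419,   0.28959526,
        -0.2770119 ,   0.30928915]), 'tcp_pos': array([ 0.43539498, -0.30582164,  0.17738993]), 'ee_rot': array([-6.09156078e-04,  9.98445356e-01, -5.57282817e-02, -9.26821678e-04]), 'force': array([-0.11789465,  0.33101676, -0.20691901]), 'ft_torque': array([ 0.02059272, -0.00801765, -0.007243  ]), 'gripper_width': 0.00024677620175207564}
[[ 0.993787   -0.11128442 -0.00178287]
 [-0.11128216 -0.99378798  0.00131972]
 [-0.00191866 -0.00111312 -0.99999754]] -6.389243490101803
```

View pics/w1.png

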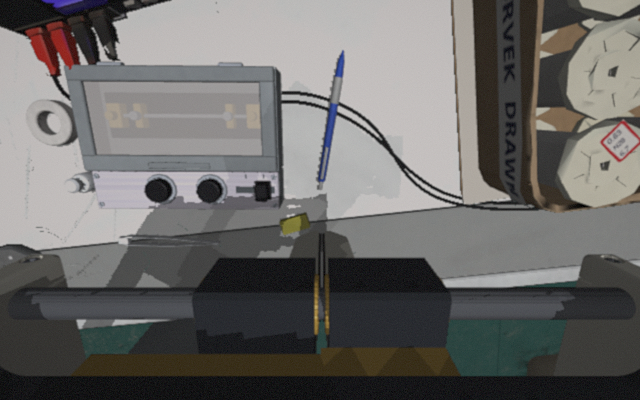

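Run:
```python
import cv2
a=cv2.imread("pics/w1.png")
cv2.imwrite("pics/w1a.png",cv2.resize(a[140:220,60:300],None,fx=3.3,fy=3.3,interpolation=cv2.INTER_CUBIC))
cv2.imwrite("pics/w1b.png",cv2.resize(a[220:370,240:400],None,fx=4,fy=4,interpolation=cv2.INTER_CUBIC))
```

```text
(no output)
```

View pics/w1a.png

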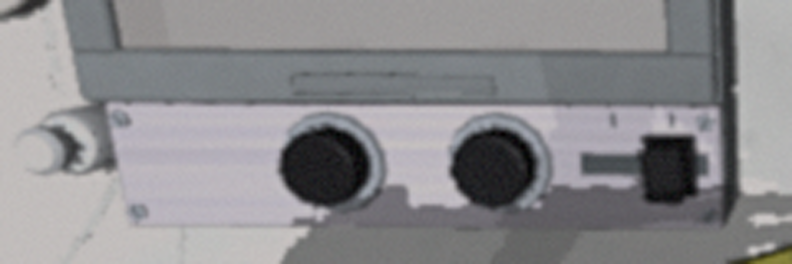

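View pics/w1b.png

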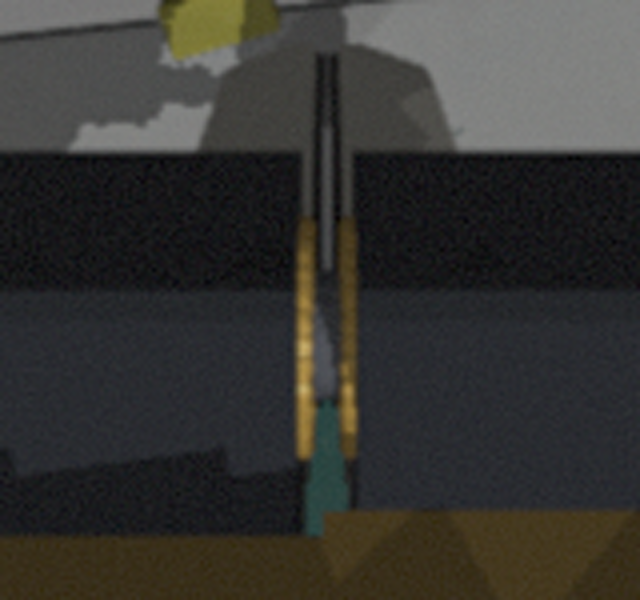

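Run:
```python
from h import *
import pickle
s=pickle.load(open("s1.pkl","rb"))
a=cam("side");b=cam("scene");c=cam("wrist",s)
S=lambda x,y:np.array([x/4.5+280,y/4.5+170]); C=lambda x,y:np.array([x/5+210,y/5+170]);W=lambda x,y:np.array([x/3.3+60,y/3.3+140])
obs=[(a,LB,S(183,176)),(a,RB,S(201,242)),(a,KN,S(218,313)),(a,FL,S(125,118)),(a,FR,S(178,362)),
(b,LB,C(468,228)),(b,RB,C(586,202)),(b,FL,C(325,320)),(b,FR,C(760,208)),
(c,LB,W(322,165)),(c,RB,W(491,167)),(c,KN,W(668,167)),(c,FL,W(130,224)),(c,FR,W(724,224))]
for o in (obs,obs[:9],obs[9:]):
  p,r=fit(o);print(p,np.degrees(p[2]));print(r.round(1).tolist())
  for n,P in dict(LB=LB,RB=RB,KN=KN).items(): print(n,w(p,np.array(P)).round(4))
print(proj(c,s["tcp_pos"]))
```

```text
[ 0.50451703 -0.17554288 -0.11132326] -6.378353010539749
[[0.6, -1.4], [0.6, -1.3], [1.5, -2.1], [-1.0, -1.5], [0.4, -0.1], [0.5, -1.6], [0.6, -2.1], [0.6, -1.8], [1.9, -1.7], [-1.3, 0.2], [0.0, -0.3], [-0.0, 0.9], [-1.3, 0.3], [2.4, 0.5]]
LB [[ 0.4597 -0.1444  0.055 ]]
RB [[ 0.4539 -0.196   0.055 ]]
KN [[ 0.4479 -0.2497  0.06  ]]
[ 0.50356148 -0.17499133 -0.1202558 ] -6.890149729546697
[[0.1, -1.6], [-0.1, -1.5], [0.6, -2.3], [-1.1, -1.8], [-0.7, -0.4], [0.3, -1.3], [0.5, -1.8], [0.1, -1.6], [2.0, -1.2]]
LB [[ 0.459  -0.1434  0.055 ]]
RB [[ 0.4528 -0.195   0.055 ]]
KN [[ 0.4463 -0.2487  0.06  ]]
[ 0.50475242 -0.17564861 -0.10772278] -6.172060739747096
[[-1.0, 0.0], [0.3, -0.7], [0.2, 0.4], [-0.9, 0.3], [2.7, -0.0]]
LB [[ 0.4598 -0.1446  0.055 ]]
RB [[ 0.4542 -0.1963  0.055 ]]
KN [[ 0.4484 -0.25    0.06  ]]
[[320.6669957  248.40799135]]
```

Emit:
drive_tool(offset=[[0.25, 0.95, -1], [0.25, 0.95, -1], [0, 0, -1], [0, 0, -1], [0, 0, -1]], dr=[[0, 0, 0], [0, 0, 0], [0, 0, 0], [0, 0, 0], [0, 0, 0]])

```text
clock: 2.7
tcp_pos: [0.4454, -0.27, 0.0787]
ee_rot: [0.0, 0.998, -0.057, 0.0]
force: [0.2, -0.2, 0.0]
gripper_width: 0.0001
```

Emit:
drive_tool(offset=[[0, 0, -0.65], [0, 0, -0.6], [0, 0, 0], [0, 0, 0], [0, 0, 0]], dr=[[0, 0, 0], [0, 0, 0], [0, 0, 0], [0, 0, 0], [0, 0, 0]])

```text
clock: 3.32
tcp_pos: [0.4462, -0.269, 0.0544]
ee_rot: [0.0, 0.998, -0.056, 0.001]
force: [-0.2, -0.4, 0.2]
gripper_width: 0.0005
```

Run:
```python
from h import *
s=manip.read_state();print(s["tcp_pos"],s["force"])
f=manip.grab_frame("wrist")
cv2.imwrite("pics/w2.png",cv2.resize(f[100:300,140:400],None,fx=3,fy=3))
```

```text
[ 0.44623264 -0.26902854  0.0544286 ] [-0.16979972 -0.40309049  0.22729252]
```

View pics/w2.png

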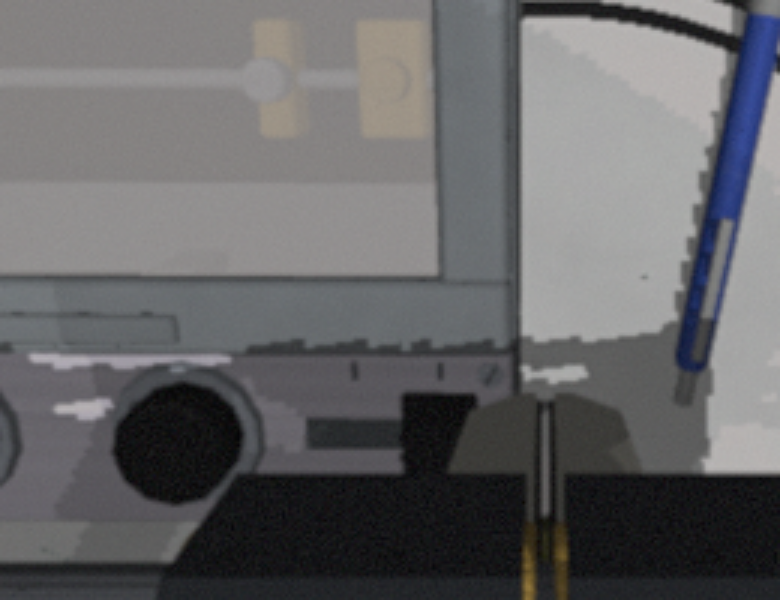

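Emit:
drive_tool(offset=[[0, 0, -0.2], [0.03, 0.2, 0], [0.02, 0.2, 0], [0.02, 0.2, 0], [0, 0, 0]], dr=[[0, 0, 0], [0, 0, 0], [0, 0, 0], [0, 0, 0], [0, 0, 0]])

```text
clock: 4.0
tcp_pos: [0.4472, -0.2561, 0.0497]
ee_rot: [-0.0, 0.998, -0.056, -0.0]
force: [0.0, 1.9, -0.5]
gripper_width: 0.0008
```

Emit:
drive_tool(offset=[[0.02, 0.2, 0], [0.03, 0.2, 0], [0, 0, 0], [0, 0, 0], [0, 0, 0]], dr=[[0, 0, 0], [0, 0, 0], [0, 0, 0], [0, 0, 0], [0, 0, 0]])

```text
clock: 4.62
tcp_pos: [0.448, -0.2495, 0.0498]
ee_rot: [0.001, 0.998, -0.057, -0.0]
force: [-0.8, -6.7, -1.9]
gripper_width: 0.0005
```

Run:
```python
from h import *
s=manip.read_state();print(s["tcp_pos"],s["force"])
f=manip.grab_frame("wrist")
cv2.imwrite("pics/w3.png",cv2.resize(f[100:300,140:400],None,fx=3,fy=3))
```

```text
[ 0.44796614 -0.24952972  0.04978353] [-0.76243244 -6.67980009 -1.9389459 ]
```

View pics/w3.png

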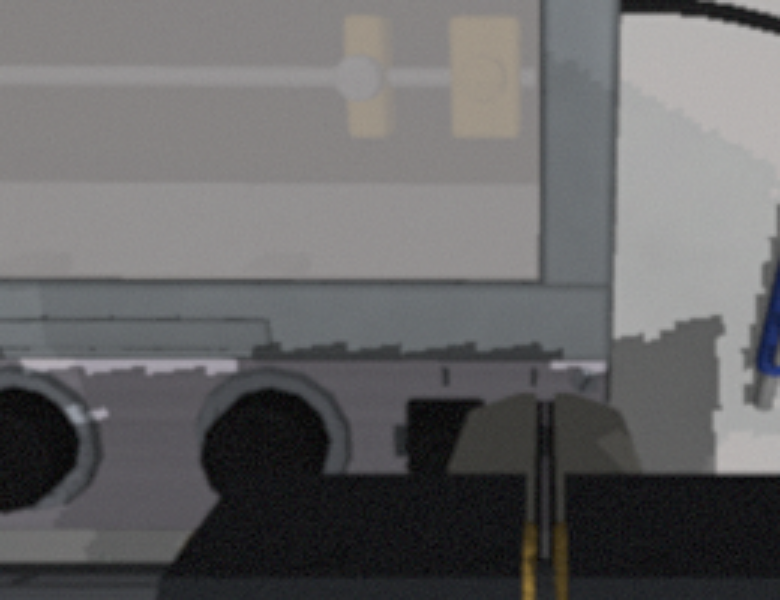

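Emit:
drive_tool(offset=[[0.01, 0.1, 0], [0.01, 0.1, 0], [0, 0, 0], [0, 0, 0], [0, 0, 0]], dr=[[0, 0, 0], [0, 0, 0], [0, 0, 0], [0, 0, 0], [0, 0, 0]])

```text
clock: 5.3
tcp_pos: [0.4481, -0.2488, 0.0501]
ee_rot: [0.004, 0.998, -0.057, 0.0]
force: [-2.0, -20.5, -7.0]
gripper_width: 0.0005
```

Run:
```python
from h import *
s=manip.read_state();print(s["tcp_pos"],s["force"])
f=manip.grab_frame("wrist")
cv2.imwrite("pics/w4.png",cv2.resize(f[180:280,200:400],None,fx=4,fy=4))
```

```text
[ 0.44810659 -0.24881783  0.05013164] [ -1.9727247  -20.50844094  -6.96447846]
```

View pics/w4.png

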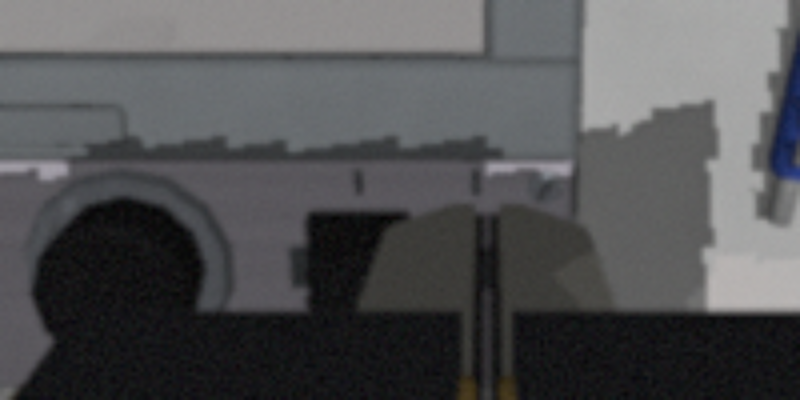

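Emit:
drive_tool(offset=[[-0.05, -0.4, 0], [-0.05, -0.4, 0], [0, 0, 0.5], [0, 0, 1], [0, 0, 1]], dr=[[0, 0, 0], [0, 0, 0], [0, 0, 0], [0, 0, 0], [0, 0, 0]])

```text
clock: 5.98
tcp_pos: [0.4466, -0.2602, 0.1007]
ee_rot: [-0.0, 0.998, -0.056, -0.0]
force: [0.5, -0.0, 0.8]
gripper_width: 0.0005
```

Emit:
drive_tool(offset=[[0.1, 1, 0], [0.1, 1, 0], [0.1, 1, 0], [0.1, 1, 0], [0, 0, 0]], dr=[[0, 0, 0], [0, 0, 0], [0, 0, 0], [0, 0, 0], [0, 0, 0]], grip=-0.075)

```text
clock: 6.6
tcp_pos: [0.4542, -0.1783, 0.0988]
ee_rot: [-0.0, 0.998, -0.055, -0.001]
force: [-0.0, 0.1, 0.2]
gripper_width: 0.0419
```

Run:
```python
from h import *
import pickle
s=manip.read_state();print(s["tcp_pos"],s["force"],s["ee_rot"],s["gripper_width"])
pickle.dump(s,open("s5.pkl","wb"))
f=manip.grab_frame("wrist")
cv2.imwrite("pics/w5.png",f)
cv2.imwrite("pics/w5a.png",cv2.resize(f[120:320,200:460],None,fx=3,fy=3))
g=manip.grab_frame("side");cv2.imwrite("pics/side5.png",cv2.resize(g[170:300,280:420],None,fx=4.5,fy=4.5))
```

```text
[ 0.4542021  -0.17831495  0.09880811] [-0.03040043  0.07922671  0.22239894] [-4.30947328e-04  9.98483428e-01 -5.50477884e-02 -6.31715799e-04] 0.041911955262121346
```

View pics/w5a.png

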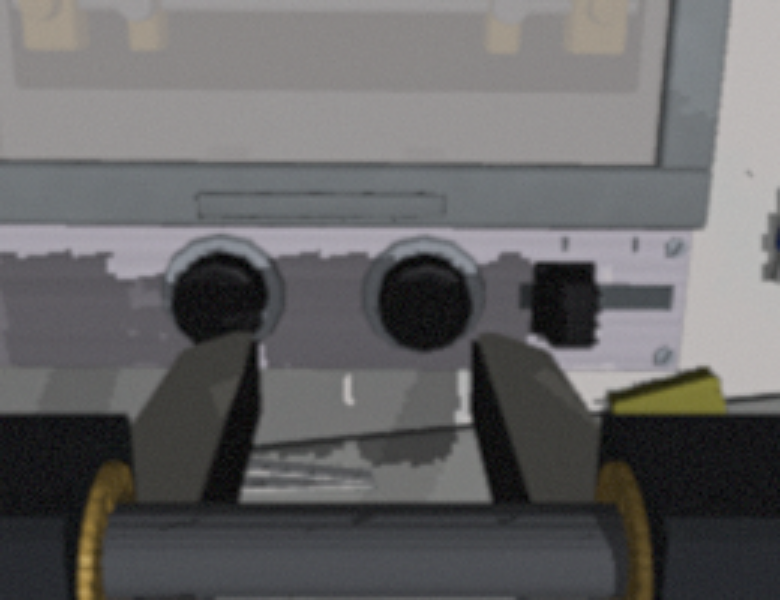

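View pics/side5.png

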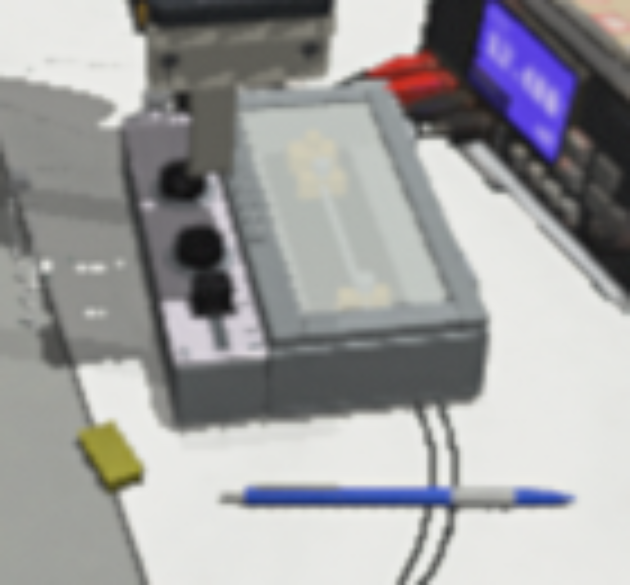

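Run:
```python
from h import *
import pickle
s=pickle.load(open("s5.pkl","rb"));K,o,Rm=cam("wrist",s)
T=q2R(s["ee_rot"])
for uv,z in [((273.3,219.5),.055),((341.3,220.5),.055),((389,221),.060)]:
    d=Rm@np.linalg.inv(K)@np.array([*uv,1.]); P=o+d*(z-o[2])/d[2]
    print(P.round(4),(T.T@(P-s["tcp_pos"])).round(4))
```

```text
[ 0.4611 -0.1438  0.055 ] [ 0.0031 -0.0351  0.0438]
[ 0.4549 -0.1935  0.055 ] [0.0024 0.0151 0.0438]
[ 0.4526 -0.2275  0.06  ] [0.0038 0.0491 0.0388]
```

Emit:
drive_tool(offset=[[0.16, 0.45, 0], [0, 0, -0.9], [0, 0, -0.8], [0, 0, 0], [0, 0, 0]], dr=[[0, 0, 0], [0, 0, 0], [0, 0, 0], [0, 0, 0], [0, 0, 0]])

```text
clock: 7.32
tcp_pos: [0.4575, -0.1718, 0.0654]
ee_rot: [-0.0, 0.998, -0.057, -0.0]
force: [0.3, -0.4, -0.3]
gripper_width: 0.043
```

Run:
```python
from h import *
s=manip.read_state();print(s["tcp_pos"],s["force"],s["gripper_width"])
f=manip.grab_frame("wrist")
cv2.imwrite("pics/w6a.png",cv2.resize(f[120:320,200:460],None,fx=3,fy=3))
g=manip.grab_frame("side");cv2.imwrite("pics/side6.png",cv2.resize(g[170:300,280:420],None,fx=4.5,fy=4.5))
```

```text
[ 0.45750584 -0.17176203  0.06535636] [ 0.31052498 -0.40364053 -0.31178333] 0.04299656345300923
```

View pics/w6a.png

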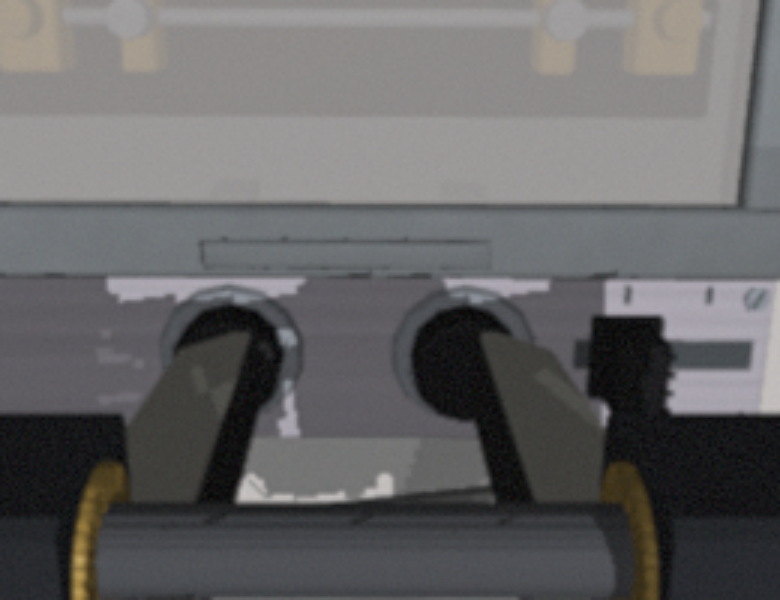

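View pics/side6.png

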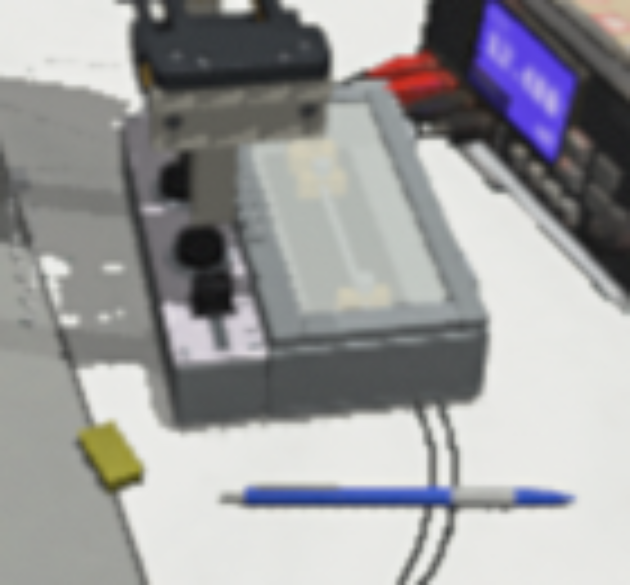

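Emit:
drive_tool(offset=[[0.02, 0.2, 0], [0, 0, -0.3], [0, 0, 0], [0, 0, 0], [0, 0, 0]], dr=[[0, 0, 0], [0, 0, 0], [0, 0, 0], [0, 0, 0], [0, 0, 0]])

```text
clock: 8.05
tcp_pos: [0.4581, -0.1677, 0.0597]
ee_rot: [0.0, 0.998, -0.056, 0.0]
force: [-0.3, -0.4, -0.1]
gripper_width: 0.0432
```

Run:
```python
from h import *
s=manip.read_state();print(s["tcp_pos"],s["force"],s["gripper_width"])
f=manip.grab_frame("wrist")
cv2.imwrite("pics/w7a.png",cv2.resize(f[120:320,200:460],None,fx=3,fy=3))
```

```text
[ 0.4581486  -0.16773661  0.05970045] [-0.34534719 -0.43878193 -0.08482128] 0.04323071525427068
```

View pics/w7a.png

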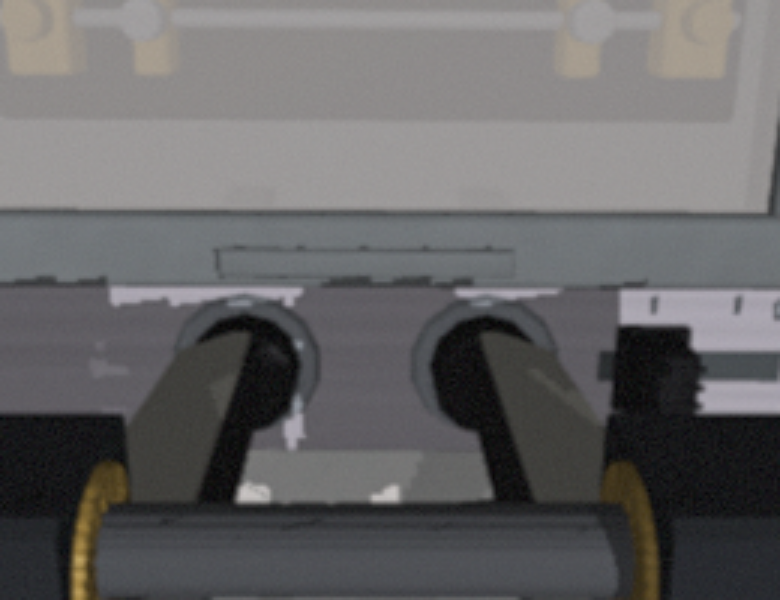

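Emit:
drive_tool(offset=[[0, 0, 0], [0, 0, 0], [0, 0, -0.25], [0, 0, -0.2], [0, 0, -0.15]], dr=[[0, 0, 0], [0, 0, 0], [0, 0, 0], [0, 0, 0], [0, 0, 0]], grip=-0.18)

```text
clock: 8.72
tcp_pos: [0.4585, -0.1679, 0.0478]
ee_rot: [0.0, 0.998, -0.056, 0.0]
force: [0.2, -0.7, 6.2]
gripper_width: 0.0385
```

Emit:
drive_tool(offset=[[0, 0, -0.1], [0, 0, 0], [0, 0, 0], [0, 0, 0], [0, 0, 0]], dr=[[0, 0, 0], [0, 0, 0], [0, 0, 0], [0, 0, 0], [0, 0, 0]])

```text
clock: 9.35
tcp_pos: [0.4587, -0.1679, 0.0474]
ee_rot: [0.0, 0.998, -0.056, 0.0]
force: [-5.2, 3.0, 19.5]
gripper_width: 0.0381
```

Run:
```python
from h import *
s=manip.read_state();print(s["tcp_pos"],s["force"],s["ft_torque"],s["gripper_width"])
f=manip.grab_frame("wrist")
cv2.imwrite("pics/w8a.png",cv2.resize(f[120:320,200:460],None,fx=3,fy=3))
g=manip.grab_frame("side");cv2.imwrite("pics/side8.png",cv2.resize(g[170:300,280:420],None,fx=4.5,fy=4.5))
```

```text
[ 0.45868673 -0.16793335  0.04738458] [-5.19885149  2.98990695 19.5369335 ] [ 0.52488239  1.23799871 -0.05034112] 0.03807243076047541
```

View pics/w8a.png

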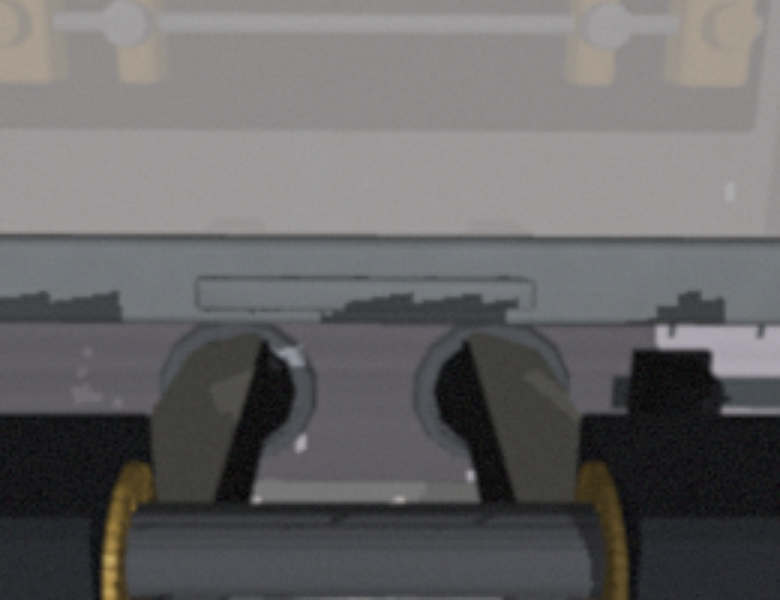

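View pics/side8.png

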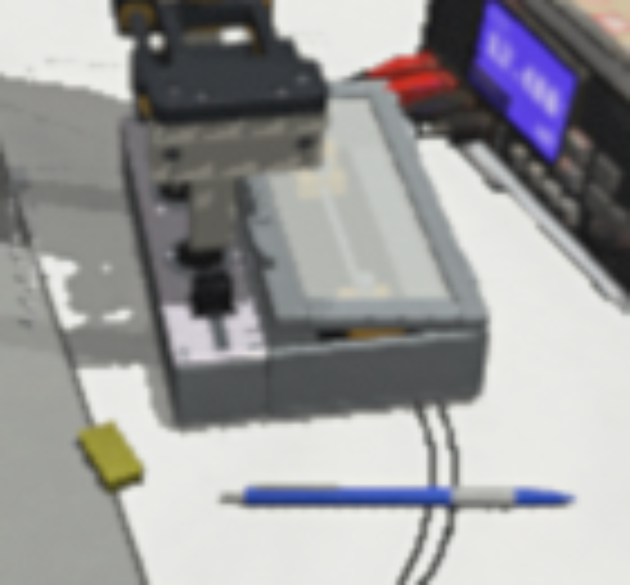

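Emit:
drive_tool(offset=[[0, 0, 0], [0, 0, 0], [0, 0, 0], [0, 0, 0], [0, 0, 0]], dr=[[0, 0, 0], [0, 0, 0], [0, 0, 0], [0, 0, 0], [0, 0, 0]])

```text
clock: 10.07
tcp_pos: [0.4587, -0.1679, 0.0474]
ee_rot: [0.0, 0.998, -0.056, 0.0]
force: [-6.9, 3.0, 19.0]
gripper_width: 0.0381
```

Emit:
drive_tool(offset=[[0, 0, 0], [0, 0, 0], [0, 0, 0], [0, 0, 0], [0, 0, 0]], dr=[[0, 0, 0], [0, 0, 0], [0, 0, 0], [0, 0, 0], [0, 0, 0]])

```text
clock: 10.7
tcp_pos: [0.4587, -0.1679, 0.0474]
ee_rot: [0.0, 0.998, -0.056, 0.0]
force: [-6.0, 3.3, 20.1]
gripper_width: 0.0383
```

Run:
```python
from h import *
s=manip.read_state();print(s["tcp_pos"],s["force"],s["ft_torque"],s["gripper_width"])
g=manip.grab_frame("side");cv2.imwrite("pics/side9.png",cv2.resize(g[170:300,280:420],None,fx=4.5,fy=4.5))
```

```text
[ 0.45868325 -0.16793683  0.04736274] [-5.99202058  3.30224068 20.11768853] [ 0.58690261  1.27226369 -0.00530893] 0.03831502786328426
```

View pics/side9.png

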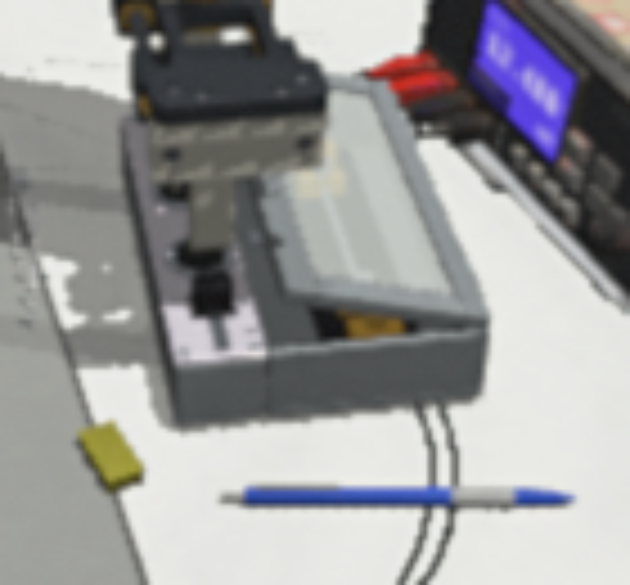

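Emit:
drive_tool(offset=[[0, 0, 0.5], [0, 0, 0.8], [-0.6, 0, 0.6], [-1, 0.1, 0.5], [-1, 0.1, 0.5]], dr=[[0, 0, 0], [0, 0, 0], [0, 0, 0], [0, 0, 0], [0, 0, 0]])

```text
clock: 11.38
tcp_pos: [0.4054, -0.1634, 0.1042]
ee_rot: [-0.0, 0.998, -0.056, -0.0]
force: [0.0, 0.2, 0.4]
gripper_width: 0.0381
```

Emit:
drive_tool(offset=[[-1, 0, 0.5], [-1, 0, 0.5], [0, 0, 1], [0, 0, 1], [0, 0, 0]], dr=[[0, 0, 0], [0, 0, 0], [0, 0, 0], [0, 0, 0], [0, 0, 0]])

```text
clock: 12.0
tcp_pos: [0.367, -0.1642, 0.1654]
ee_rot: [0.001, 0.998, -0.056, 0.001]
force: [0.8, 0.7, -0.2]
gripper_width: 0.0381
```

Run:
```python
from h import *
s=manip.read_state();print(s["tcp_pos"],s["force"])
g=manip.grab_frame("side");cv2.imwrite("pics/side10.png",g)
```

```text
[ 0.36696181 -0.16419089  0.16540037] [ 0.78377834  0.7381578  -0.24175779]
```

View pics/side10.png

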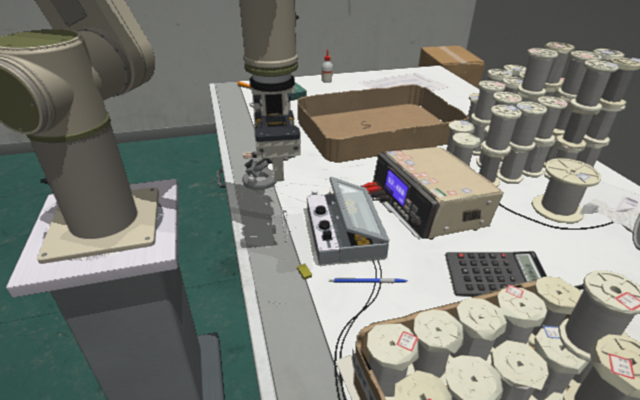

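Run:
```python
from h import *
p=None
for i in range(240):
    g=manip.grab_frame("side")
    if i%20==0:
        c=g[150:280,300:420].astype(int)
        print(i,manip.read_state()["clock"], None if p is None else np.abs(c-p).mean().round(2)); p=c
s=manip.read_state();print(s["tcp_pos"],s["force"],s["clock"])
cv2.imwrite("pics/side11.png",cv2.resize(g[150:300,270:430],None,fx=4,fy=4))
g=manip.grab_frame("wrist");cv2.imwrite("pics/w11.png",g)
g=manip.grab_frame("scene");cv2.imwrite("pics/scene11.png",g)
```

```text
0 12.1 None
20 13.1 4.41
40 14.1 4.72
60 15.1 4.61
80 16.1 4.59
100 17.1 4.34
120 18.1 4.12
140 19.1 4.44
160 20.1 2.37
180 21.1 0.54
200 22.1 0.55
220 23.1 0.55
[ 0.36611035 -0.16366035  0.16361409] [-0.28284861 -0.52489487  0.27797528] 24.05
```

View pics/side11.png

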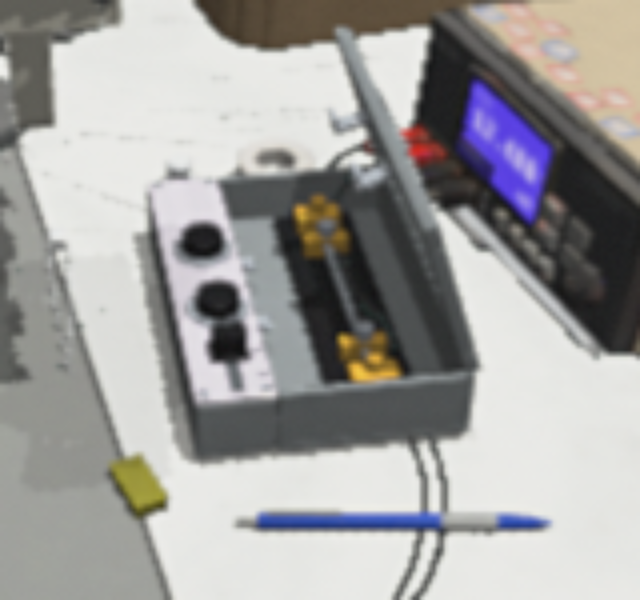

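View pics/w11.png

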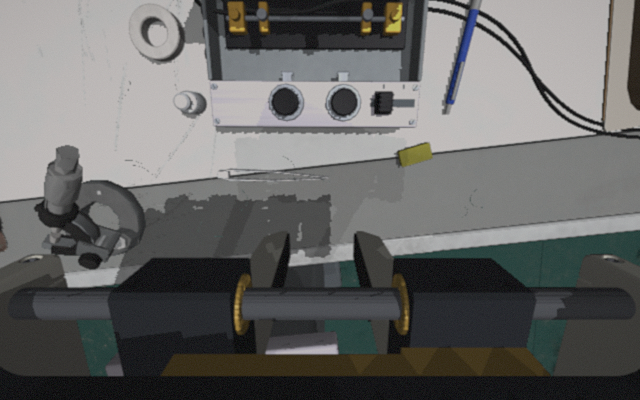

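View pics/scene11.png

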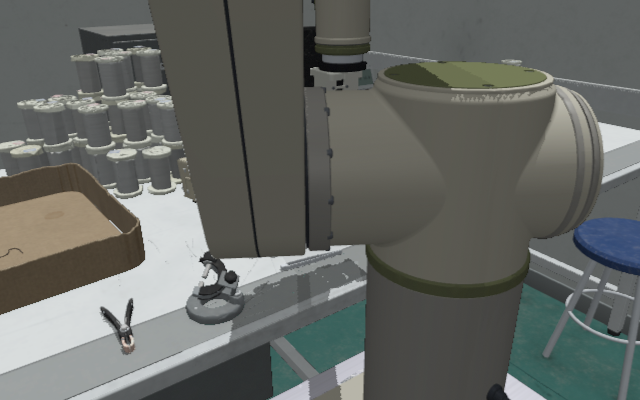

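The cover stands fully open and has stopped moving. The knob is at its far mark, both buttons are up, the loose things haven't moved and the arm is clear.

```bash
python3 -c "
from plant import manip
print(manip.finish_job())"
```

```text
the job is handed in; nothing more can be done
None
```

The fixture is open and the job was handed in at about 24 s, well inside the 58 s limit.

- **Lock slide:** I pushed it across with the shut fingertips until it hit its stop. The wrist force rose to about 20 N with no further movement. The last pictures show the knob still at its far mark.
- **Buttons:** I pressed both together with the fingers open about 38 mm, down to the bottom of their travel, with about 20 N in total. I held them about 2 s, until the side view showed the cover well off its catches.
- **Sideways force:** About 6 N of sideways force showed during the hold. I put it down to friction on the button tops, because by the fitted pose the fingers were about 10 mm clear of the cover. I did not check this separately.
- **Cover:** After I let go and drew back, it swung open by itself. It stopped changing in the side view from about 21 s on, upright at what looks like its full opening. I did not measure the angle.
- **Other things:** In the last pictures both buttons are up and the ring, weight, tweezers, pen and block lie where they were. The arm was touching nothing, with the force reading near zero.
- **Camera disagreement:** The two fixed cameras and the wrist camera put the fixture 1–2 mm apart. I corrected the button alignment by about 4 mm from the wrist picture before pressing.

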